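Turn the specimen cassette over and set the scanning stage

TASK

The flat grey specimen cassette lies on the small rest block with its orange specimen window face down. Turn it over and lay it flat in the black nest on the sliding carriage, window up and fully down between the corner lugs (either end first), and let go of it. Then nudge the stiff carriage along by its blue tab until the red pointer stands in the green band of the scale, without ever running past the band, and leave the cassette in the nest and the things standing around where they are.

Things in the scene. Friction and masses are not known exactly. Their poses are not given: they have to be found in the camera images.
- cassette_mid (a point): Centre of the loose light grey specimen cassette, a flat box 54 (its x) x 90 (its y) x 14 mm (its z), about 80 g. Its z axis points out of the plain face (four small screws), up at the start; the -z face has a round orange window 45 mm across. It starts lying on the rest block, long axis nearly along the block's y. It can stand by itself on a 54 x 14 mm end, on bench or block.
- cassette: The same cassette; origin at its centre, same axes.
- rest_top (a point): Centre of the flat top of the fixed rest block, 30 mm above the bench, z up. The block is 36 (its x) x 70 mm (its y), with a 70 x 90 x 6 mm foot: the cassette overhangs it by 9 mm along both long sides, so fingers can pass down beside it.
- nest (a point): Where the centre of the seated cassette belongs, on the carriage (moves with it), 51 mm above the bench. y: sliding direction and long axis of the cassette (either end first), z up. Nest floor 7 mm lower, 40 mm wide in x: the cassette overhangs it 7 mm each side. Fences and corner lugs as high as this point leave 4 mm of play all round; the long sides are open for fingers at y within 34 mm.
- stage: Fixed aluminium base of the sliding stage, 100 (x) x 290 (y) x 12 mm, origin at the middle of its underside, same axes as the nest; a stop bar 23 mm high at each end, white scale with the green band along its -x edge. On it slides the carriage plate, 64 mm wide, top 22 mm above the bench, with the nest on a 38 mm wide pedestal.
- carriage (a joint): Travel of the carriage along the nest's +y, 0 to 0.090 m. Stiff: about 6 N of dry friction, it stays where it is left. Starts at 0 to 0.02. The red pointer on the robot's side is at the middle of the green band (10 mm wide) at 0.065, at its near edge at 0.060 and its far edge at 0.070.
- tab_top (a point): Centre of the top of the blue tab on the carriage, 92 mm from the nest's centre toward the nest's -y, 52 mm above the bench. The tab is 34 mm wide (x), 10 mm thick (y) and 30 mm tall above the carriage plate, whose edge ends 3 mm beyond the tab's outer face. Push the outer face toward +y, or pinch the tab across its thickness.
- petri: Bystander: clear round petri dish with lid, 62 mm across, 14 mm high; origin at the middle of its underside. Leave it alone.
- marker: Bystander: white and red marker pen lying down, 137 mm long, 13 mm thick; origin at the middle of its underside. Leave it alone.
- vial: Bystander: glass vial with black cap, 24 mm across, 54 mm high; origin at the middle of its underside. Leave it alone.

How it is judged:
By the outcome, as a careful person would: the job done as asked, in the order asked, and still so for the second after the job is handed in, with the robot touching nothing.
It also fails if it takes over 72 s, if anything falls off the work surface, if the arm or the gripper's body presses on something with over 40 N, if the wrist force passes 120 N, or if a joint passes its speed limit or range.

ROBOT

A 6-joint arm with a two-finger parallel gripper is mounted at the origin on a cart in front of the work surface, level with it; the furniture and walls round the work are solid. World frame = base frame: x ahead of the robot, y to its left, z up, the work surface at z = 0. Lengths are in m, angles in rad, forces in N, time in s.
With the tool pointing down it reaches from about 0.375 to 0.9 m from the base axis. Payload 3.1 kg.
Tool frame: the origin (TCP) lies at the very end of the fingers, on their centre line; the grasp point (between the pads) lies robot.tcp_to_grasp behind it (robot.tcp_to_grasp is the distance from the TCP to the grasp point, in m); x points along the fingers, z is the direction in which the jaws open and shut, and the axes are right-handed (so a half turn about x gives the same grasp; the last joint's range is limited). The gripper opens to 85 mm and grips with 20 to 120 N. Pads are 22 mm wide; open, the fingers measure 114 mm over their backs; the gripper's body (76 mm by 85 mm) begins 54 mm behind the grasp point. The pads swing forward as they close: fully open they stand 13 mm farther back than shut.
Start: joints at [1.032, 0.527, 1.433, -0, 1.181, -0.178], TCP at [0.221, 0.585, 0.231] pointing down, gripper open.
Joint ranges: [-3.08, 3.08], [-0.75, 2.2], [0.22, 2.44], [-1.43, 4.57], [0, 2.65], [-2.85, 2.85]. Speed limits (rad/s): [2.79, 2.79, 3.14, 3.14, 3.14, 3.14].

INTERFACE

Orientations are given as [roll, pitch, yaw] about the fixed x, y, z axes, in that order (R = Rz(yaw) Ry(pitch) Rx(roll)).
In Python, from plant import robot gives the robot as it stands.
- The arm moves only by the tool drive_tool, never from a script. Its arguments are lists of equal length, an entry for each row: "offset": the shift along the tool's x, y, z in mm, a list of three; "rot": the turn, a rotation vector about the tool's x, y, z in rad, a list of three. In form: {"offset": [[tx, ty, tz], ...], "rot": [[ax, ay, az], ...]}. A call has exactly 10 rows; each row shifts and turns the pose as measured when the row begins, along the tool's axes as they then stand; what a row does not reach is not made up. A row lasts 1/10 s, in which the tool goes at most 50 mm and 8.59 degrees, less where a joint would pass 70% of its speed; a pose out of reach is approached as far as the arm can. A call is refused whole if a number of a shift passes 50 or a number of a turn 0.15, either way. A call with a gripper value outside its range is refused whole. "fingers" is the opening, from 0 (shut) to 1 (fully open), set as the call begins (left out, the last holds). The fingers move at their own pace and stop on an object; "squeeze" is the grip in N (left out, the last holds). Time passes only in rows, so rows that do not move let the fingers close, or fill a call up. It gives the time, the measured TCP pose, the force and the opening at its end, in the units of the state.
- robot.read_state(): the state, without advancing time (a new reading comes with each control period).
- robot.get_image(name): name is "scene" or "top"; returns a dict with "image" (420x560x3 uint8, blue, green, red), "depth" (420x560 float32, m along the optical axis (not along the pixel's ray), 0 where there is no reading), "vfov" (degrees; the focal length in pixels is half the picture's height over the tangent of half this angle, whatever the lens; pixels are square), "cx", "cy" (the principal point, pixels), "rvec" (rotation vector, rad) and "tvec" (3), from world to camera coordinates, as OpenCV has them. Camera axes: x right, y down, z forward; pixel columns grow to the right and rows downward; lengths in m; the calibration is good to about 2 mm. A picture is of the moment at which its call begins.
- robot.close_job(): hands the job in, once; it reports no verdict.
The state is a dict: "time_s": time; "qpos": joint angles; "joint_vel": joint speeds; "joint_efforts": joint torques, N m; "tool_pos": TCP position; "tool_rot": TCP orientation; "ft_force": force on the tool from outside, world axes, zero at the start; "ft_torque": the same for the moment, N m; "finger_gap": opening from 0.0 (shut) to 1.0 (fully open).
Only numpy, scipy, OpenCV 4.12 (cv2) and the standard library are available. Lean on these libraries where they do the work, as an engineer would, in place of code of your own. Each camera call takes 0.05 s, during which the arm holds its last target. There are 200 camera calls.

## Working session

There is one attempt and no reset: what is moved stays moved. The work goes in short steps, Python scripts to look and compute and a tool call to move; the robot and the scene stay as the last step left them, time stands still between calls to the robot, and variables do not carry over. Pictures are saved under pics/ and viewed, about 8 in all and at most 12, crops included, and the job is handed in when it is done.

Besides the shell and the picture viewer there is one more tool, called after "Request:" as a command line: name --argument value ..., lists and objects as JSON in quotes. drive_tool: Moves the arm, as the interface text tells. Its arguments: {"type":"object","properties":{"offset":{"type":"array","items":{"type":"array","items":{"type":"number"}}},"rot":{"type":"array","items":{"type":"array","items":{"type":"number"}}},"fingers":{"type":"number"},"squeeze":{"type":"number"}},"required":["offset","rot"]}

```bash
ls; mkdir -p pics; cat > h.py <<'E'
import numpy as np, cv2
from plant import robot
from scipy.spatial.transform import Rotation as Ro
def cam(n):
    d=robot.get_image(n); d['f']=d['image'].shape[0]/2/np.tan(np.radians(d['vfov'])/2)
    d['R']=cv2.Rodrigues(np.array(d['rvec'],float))[0]; d['t']=np.array(d['tvec'],float).ravel(); return d
def ray(d,u,v,z):
    c=-d['R'].T@d['t']; r=d['R'].T@np.array([(u-d['cx'])/d['f'],(v-d['cy'])/d['f'],1]); return c+r*(z-c[2])/r[2]
def cloud(d):
    v,u=np.mgrid[:420,:560]; Z=d['depth']; P=np.stack([(u-d['cx'])/d['f']*Z,(v-d['cy'])/d['f']*Z,Z],-1)
    W=(P-d['t'])@d['R']; W[Z==0]=np.nan; return W
def proj(d,p):
    q=d['R']@np.array(p)+d['t']; return d['f']*q[0]/q[2]+d['cx'],d['f']*q[1]/q[2]+d['cy']
E
python3 - <<'E'
from h import *
ims=[]
for n in('scene','top'):
    d=cam(n); cv2.imwrite(f'pics/{n}0.png',d['image']); np.savez(f'{n}0.npz',**d)
    print(n,d['vfov'],d['cx'],d['cy'],-d['R'].T@d['t'])
s=robot.read_state();print(s,robot.tcp_to_grasp)
E
```

```text
pics
scene 56.385716786578534 268.7268566825561 213.98048200463174 [0.17936657 0.43363742 0.66260676]
top 46.65816427572842 279.5060529915967 201.60755764170838 [ 0.33763516 -0.04718101  1.04925015]
{'time_s': 0.1, 'qpos': array([ 1.03149212e+00,  5.28396506e-01,  1.43380452e+00,  9.03464091e-06,
        1.18140292e+00, -1.78476951e-01]), 'joint_vel': array([-0.00037607, -0.00252446, -0.00113124, -0.00194085,  0.00083381,
       -0.00093138]), 'joint_efforts': array([-6.00306612e-04, -4.43301201e+01, -1.78585982e+01, -2.47359512e-04,
        3.89268287e-03, -2.19965017e-05]), 'tool_pos': array([0.22026714, 0.58419365, 0.23040751]), 'tool_rot': array([ 2.95896348,  1.56878501, -2.1142562 ]), 'ft_force': array([ 0.03866489, -0.54035465, -0.49007432]), 'ft_torque': array([ 0.03541645, -0.04066014,  0.01279151]), 'finger_gap': 0.999629286021364} 0.0187
```

View pics/top0.png

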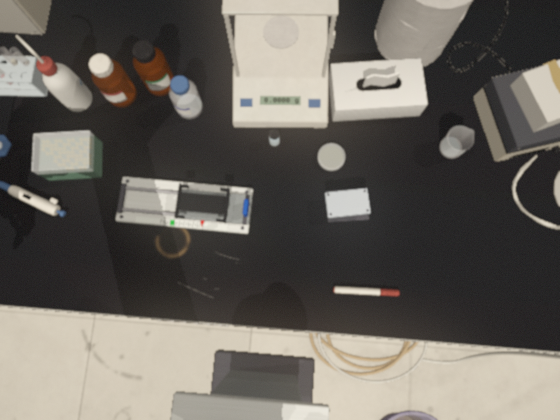

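View pics/scene0.png

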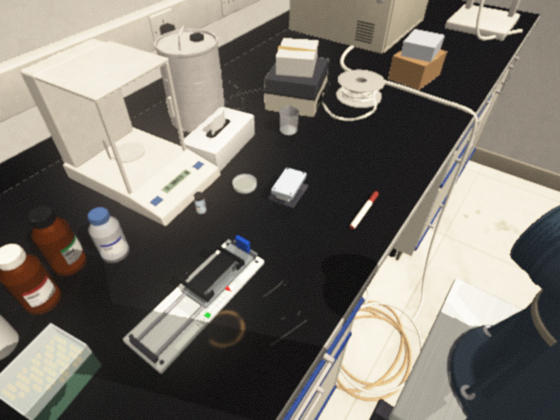

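The top view shows the cassette at about (348,203), the nest at (203,203), the tab at (246,207), the pointer at (202,222) and the green band at (172,222). The petri dish is at (331,157), the vial at (274,138) and the marker at (366,291). The scene view agrees with this layout.

```bash
cat > m.py <<'E'
from h import *
def L(n): 
    d=dict(np.load(n,allow_pickle=True)); return d
def blob(d,mask,z,box=None,name=''):
    m=mask.astype(np.uint8)
    if box: 
        k=np.zeros_like(m);k[box[1]:box[3],box[0]:box[2]]=1;m=m*k
    n,l,s,c=cv2.connectedComponentsWithStats(m)
    if n<2: print(name,'none');return
    i=1+np.argmax(s[1:,4]); 
    cs,_=cv2.findContours((l==i).astype(np.uint8),0,2); pts=max(cs,key=len)[:,0]
    W=np.array([ray(d,u,v,z)[:2] for u,v in pts],np.float32)
    r=cv2.minAreaRect(W*1000)
    print(name,'area',s[i,4],'pix',c[i].round(1),'ctr',ray(d,*c[i],z).round(4),'rect',np.round(r[0],1),np.round(r[1],1),round(r[2],1),'dz',np.nanmedian(cloud(d)[l==i][:,2]).round(4))
    return r
def run(d,boxes):
    b,g,r=[d['image'][...,i].astype(int) for i in range(3)]
    C=cloud(d);z=C[...,2]
    blob(d,(b>r+50)&(b>g+30),.052,boxes['st'],'tab')
    blob(d,(r>g+60)&(r>b+60),.022,boxes['st'],'pointer')
    blob(d,(g>r+50)&(g>b+50),.012,boxes['st'],'green')
    blob(d,(b>110)&(abs(z-.044)<.008),.044,boxes['ca'],'cassette')
    blob(d,(z>.006)&(z<.07),.012,boxes['st'],'stage')
    blob(d,(b+g+r<130)&(z>.03)&(z<.07),.051,boxes['st'],'nest')
    blob(d,(b+g+r>150)&(z>.006)&(z<.02),.013,boxes['ma'],'marker')
    blob(d,(b+g+r>150),.014,boxes['pe'],'petri')
    blob(d,(z>.02)&(z<.07),.054,boxes['vi'],'vial')
E
python3 - <<'E'
from m import *
print('TOP');run(L('top0.npz'),dict(st=(105,165,265,245),ca=(315,180,385,230),ma=(325,280,410,305),pe=(314,140,349,173),vi=(264,127,284,150)))
print('SCENE');run(L('scene0.npz'),dict(st=(115,225,275,375),ca=(260,160,315,215),ma=(345,185,385,235),pe=(228,170,262,196),vi=(190,188,210,216)))
im=L('top0.npz')['image'];cv2.imwrite('pics/c1.png',cv2.resize(im[125:245,105:400],None,fx=2.7,fy=2.7,interpolation=cv2.INTER_CUBIC))
E
```

```text
TOP
tab area 81 pix [245.3 207.1] ctr [0.5344 0.0441 0.052 ] rect [533.7  44.3] [10.4 36.4] 88.4 dz 0.0505
pointer area 13 pix [201.8 221.8] ctr [0.5009 0.1365 0.022 ] rect [500.5 136.2] [8.8 4.3] 6.6 dz 0.0148
green area 17 pix [171.8 222.1] ctr [0.4966 0.2031 0.012 ] rect [496.6 203.7] [9.  6.5] 7.3 dz 0.0123
cassette area 1088 pix [347.1 202.5] ctr [ 0.563  -0.1684  0.044 ] rect [ 563.  -168.3] [55.  90.5] 10.8 dz 0.0435
stage area 5936 pix [184.3 204.5] ctr [0.5374 0.1807 0.012 ] rect [537.6 181.3] [289.5 100.8] 89.3 dz 0.0144
nest none
marker area 397 pix [366.2 290.7] ctr [ 0.3847 -0.2218  0.013 ] rect [ 384.7 -221.2] [ 12.8 133.9] 1.6 dz 0.0115
petri area 1120 pix [331.3 155.7] ctr [ 0.6731 -0.1315  0.014 ] rect [ 672.6 -131.1] [74.2 77. ] 4.6 dz 0.0103
vial area 133 pix [273.8 135.5] ctr [ 0.6957 -0.0021  0.054 ] rect [695.7  -2.6] [34.1 21.5] 4.9 dz 0.051
SCENE
tab area 172 pix [242.6 243. ] ctr [0.5275 0.0538 0.052 ] rect [528.2  53.6] [25.1 48.6] 87.7 dz 0.0433
pointer area 19 pix [227.4 288.3] ctr [0.4981 0.1413 0.022 ] rect [498.2 142.1] [ 7.7 11.1] 62.0 dz 0.0163
green area 30 pix [207.  314.7] ctr [0.4969 0.2029 0.012 ] rect [496.5 202.8] [ 9.4 11.7] 87.5 dz 0.0133
cassette area 616 pix [288.3 182. ] ctr [ 0.5606 -0.1628  0.044 ] rect [ 561.3 -164.1] [56.2 97. ] 10.4 dz 0.0434
stage area 7195 pix [193.  302.2] ctr [0.5365 0.1985 0.012 ] rect [542.8 172.2] [311.3 114.1] 89.2 dz 0.0134
nest area 253 pix [225.4 256.1] ctr [0.535  0.0993 0.051 ] rect [535.2 104.5] [35.9 77.5] 85.6 dz 0.044
marker area 229 pix [363.3 209.3] ctr [ 0.3829 -0.2122  0.013 ] rect [ 383.1 -217.2] [ 12.9 139.9] 1.5 dz 0.0113
petri area 628 pix [241.7 181.8] ctr [ 0.6754 -0.1256  0.014 ] rect [ 674.7 -128.1] [73.2 95.9] 39.9 dz 0.0118
vial area 227 pix [197.2 196.8] ctr [0.6958 0.0072 0.054 ] rect [696.4   8.5] [30.4 68.4] 48.7 dz 0.037
```

View pics/c1.png

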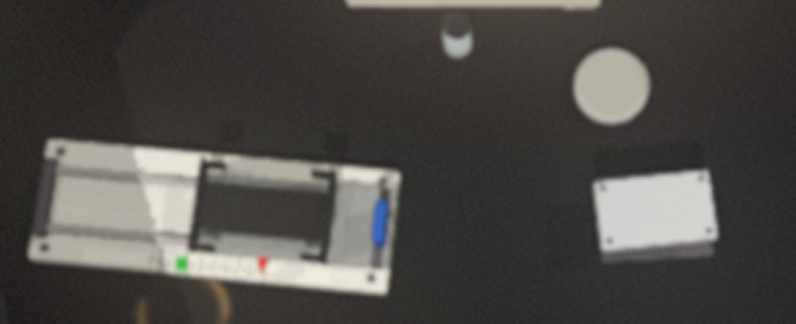

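```bash
cat > plan.py <<'E'
from h import *
def Rt(yaw,tilt):
    """jaw (tool z) at yaw deg in xy; tool x tilted from down by tilt deg toward +90deg of jaw (about +y)"""
    y=np.radians(yaw);t=np.radians(tilt)
    z=np.array([np.cos(y),np.sin(y),0]);p=np.array([-np.sin(y),np.cos(y),0])
    a=np.sin(t)*p-np.cos(t)*np.array([0,0,1]); return np.stack([a,np.cross(z,a),z],1)
def cur():
    s=robot.read_state(); return np.array(s['tool_pos']),Ro.from_euler('xyz',s['tool_rot']).as_matrix()
def rel(pos,R,n,p0=None,R0=None,s=None):
    """n rows from current to target, rows given in tool axes"""
    if p0 is None:p0,R0=cur()
    dv=Ro.from_matrix(R0.T@R).as_rotvec(); off=[];rot=[];
    for i in range(n):
        Rc=R0@Ro.from_rotvec(dv*i/n).as_matrix()
        off.append([int(k) for k in np.round(Rc.T@(pos-p0)/n*1000)]); rot.append([round(float(k),3) for k in dv/n])
    print('dist',np.round((pos-p0)*1000,1),'rot deg',np.degrees(dv).round(1));print(off);print(rot[0],'x',n)
E
python3 - <<'E'
from plan import *
c=np.array([.562,-.167,.037]);R=Rt(10.6,45)
rel(c+R[:,0]*(.0217-.12),R,20)
E
```

```text
dist [ 354.5 -819.5 -123.9] rot deg [ 55.5 -23.1  41. ]
[[6, -31, -32], [4, -33, -31], [3, -34, -29], [1, -36, -27], [-1, -37, -26], [-3, -38, -24], [-5, -39, -22], [-7, -40, -20], [-8, -41, -18], [-10, -41, -16], [-12, -41, -13], [-14, -42, -11], [-15, -41, -9], [-17, -41, -6], [-19, -41, -4], [-20, -40, -2], [-21, -40, 1], [-23, -39, 3], [-24, -38, 5], [-25, -37, 8]]
[0.048, -0.02, 0.036] x 20
```

Request:
drive_tool --offset '[[2, -31, -32], [2, -33, -31], [1, -34, -29], [0, -36, -27], [-2, -37, -26], [-4, -38, -24], [-6, -39, -22], [-8, -40, -20], [-9, -41, -18], [-11, -41, -16]]' --rot '[[0.048, -0.02, 0.036], [0.048, -0.02, 0.036], [0.048, -0.02, 0.036], [0.048, -0.02, 0.036], [0.048, -0.02, 0.036], [0.048, -0.02, 0.036], [0.048, -0.02, 0.036], [0.048, -0.02, 0.036], [0.048, -0.02, 0.036], [0.048, -0.02, 0.036]]' --fingers 1 --squeeze 50

```text
time_s: 1.1
tool_pos: [0.4007, 0.1657, 0.1774]
tool_rot: [1.293, 1.146, 2.013]
ft_force: [1.3, 0.2, 0.6]
finger_gap: 0.999
```

```bash
python3 - <<'E'
from plan import *
c=np.array([.562,-.167,.037]);R=Rt(10.6,45)
rel(c+R[:,0]*(.0217-.12),R,12)
print(robot.read_state()['qpos'].round(2),cur()[0])
E
```

```text
dist [ 174.1 -401.   -70.8] rot deg [ 27.9 -11.3  19.3]
[[-10, -34, -11], [-11, -34, -9], [-12, -34, -8], [-13, -34, -6], [-14, -34, -5], [-15, -34, -3], [-16, -33, -1], [-17, -33, 0], [-18, -32, 2], [-19, -32, 3], [-19, -31, 5], [-20, -30, 7]]
[0.041, -0.016, 0.028] x 12
[-0.12  0.44  1.93  0.41  1.05 -1.1 ] [0.40069887 0.1656536  0.1773524 ]
```

Request:
drive_tool --offset '[[-12, -41, -13], [-13, -41, -11], [-14, -41, -9], [-16, -41, -7], [-17, -41, -5], [-18, -41, -3], [-20, -40, -1], [-21, -39, 1], [-22, -38, 3], [-23, -37, 6]]' --rot '[[0.049, -0.02, 0.034], [0.049, -0.02, 0.034], [0.049, -0.02, 0.034], [0.049, -0.02, 0.034], [0.049, -0.02, 0.034], [0.049, -0.02, 0.034], [0.049, -0.02, 0.034], [0.049, -0.02, 0.034], [0.049, -0.02, 0.034], [0.049, -0.02, 0.034]]'

```text
time_s: 2.1
tool_pos: [0.5639, -0.2613, 0.0886]
tool_rot: [1.581, 0.767, 1.731]
ft_force: [0.7, -0.8, -1.0]
finger_gap: 0.998
```

```bash
python3 - <<'E'
from plan import *
c=np.array([.562,-.167,.037]);R=Rt(10.6,45)
rel(c+R[:,0]*(.0217),R,9)
print(robot.read_state()['qpos'].round(2),cur()[0])
for n in('scene','top'):
    d=cam(n);cv2.imwrite(f'pics/{n}1.png',d['image']); print(n,[np.round(proj(d,q)) for q in (c,cur()[0])])
    im=d['image']
    if n=='top': a=im[140:300,260:480]
    else: b=im[100:260,200:420]
cv2.imwrite('pics/v1.png',cv2.resize(np.vstack([a,b]),None,fx=1.85,fy=1.85,interpolation=cv2.INTER_CUBIC))
E
```

```text
dist [ -4.7 109.3 -66.9] rot deg [-1.6  1.  -1.1]
[[14, 3, 1], [14, 3, 1], [14, 3, 1], [14, 3, 1], [14, 3, 2], [14, 3, 2], [14, 3, 2], [14, 3, 2], [14, 3, 2]]
[-0.003, 0.002, -0.002] x 9
[-0.81  0.98  1.17  0.42  1.69 -1.07] [ 0.56391186 -0.26125419  0.08856092]
scene [array([289., 183.]), array([311., 146.])]
top [array([346., 204.]), array([398., 202.])]
```

View pics/v1.png

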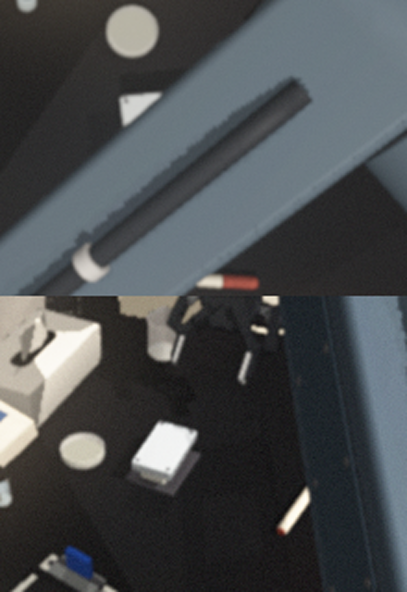

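The scene view shows the open gripper beyond the cassette, and the cassette is untouched. The arm hides it in the top view. I'll correct sideways first, then advance.

Request:
drive_tool --offset '[[0, 10, 4], [0, 10, 4], [14, 4, 4], [18, 1, 1], [18, 0, 1], [18, 0, 0], [18, 0, 0], [18, 0, 0], [18, 0, 0], [4, 0, 0]]' --rot '[[-0.009, 0.006, -0.006], [-0.009, 0.006, -0.006], [-0.009, 0.006, -0.006], [0, 0, 0], [0, 0, 0], [0, 0, 0], [0, 0, 0], [0, 0, 0], [0, 0, 0], [0, 0, 0]]'

```text
time_s: 3.2
tool_pos: [0.5576, -0.1335, 0.0185]
tool_rot: [1.568, 0.792, 1.775]
ft_force: [-0.6, 0.2, -0.3]
finger_gap: 1.0
```

```bash
python3 - <<'E'
from plan import *
c=np.array([.562,-.167,.037]);R=Rt(10.6,45)
rel(c+R[:,0]*(.0217),R,2)
print(robot.read_state()['ft_force'])
d=cam('scene');im=d['image'];print(proj(d,c))
cv2.imwrite('pics/v2.png',cv2.resize(im[110:230,210:370],None,fx=4,fy=4,interpolation=cv2.INTER_CUBIC))
E
```

```text
dist [  1.6 -18.4   3.1] rot deg [ 0.9 -0.8  0.4]
[[-8, -5, -1], [-8, -5, -1]]
[0.008, -0.007, 0.004] x 2
[-0.55851201  0.20885828 -0.26422824]
(np.float64(288.70240971607996), np.float64(182.99918750416094))
```

View pics/v2.png

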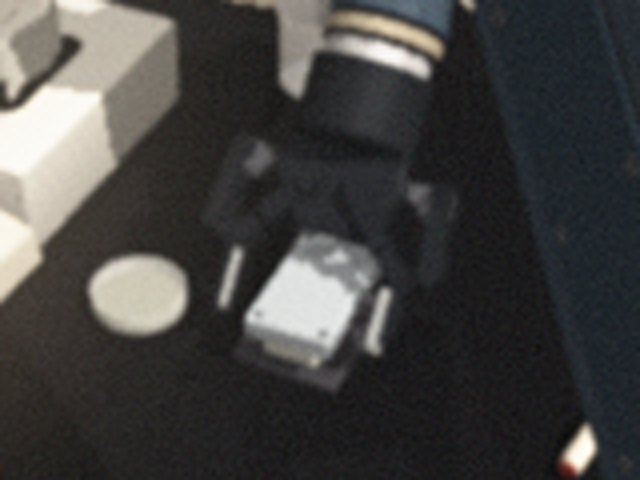

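The fingers straddle the cassette but sit about 18 mm too far toward +y. I'll back them up and recheck.

Request:
drive_tool --offset '[[-5, -3, -1], [-5, -3, -1], [-4, -3, 0], [-2, -1, 0], [0, 0, 0], [0, 0, 0], [0, 0, 0], [0, 0, 0], [0, 0, 0], [0, 0, 0]]' --rot '[[0.006, -0.006, 0.003], [0.006, -0.006, 0.003], [0.003, -0.003, 0.002], [0, 0, 0], [0, 0, 0], [0, 0, 0], [0, 0, 0], [0, 0, 0], [0, 0, 0], [0, 0, 0]]'

```text
time_s: 4.25
tool_pos: [0.5618, -0.1561, 0.0265]
tool_rot: [1.56, 0.79, 1.746]
ft_force: [-0.3, -0.3, 0.1]
finger_gap: 0.998
```

```bash
python3 - <<'E'
from plan import *
c=np.array([.562,-.167,.037]);R=Rt(10.6,45)
rel(c+R[:,0]*(.0217),R,1)
E
```

```text
dist [-2.6  4.2 -4.9] rot deg [0.2 0.4 0.3]
[[7, 0, -2]]
[0.004, 0.007, 0.005] x 1
```

Request:
drive_tool --offset '[[3, 0, -1], [2, 0, -1], [1, 0, 0], [0, 0, 0], [0, 0, 0], [0, 0, 0], [0, 0, 0], [0, 0, 0], [0, 0, 0], [0, 0, 0]]' --rot '[[0, 0.003, 0.002], [0, 0, 0], [0, 0, 0], [0, 0, 0], [0, 0, 0], [0, 0, 0], [0, 0, 0], [0, 0, 0], [0, 0, 0], [0, 0, 0]]' --fingers 0 --squeeze 50

```text
time_s: 5.25
tool_pos: [0.559, -0.152, 0.0226]
tool_rot: [1.563, 0.788, 1.751]
ft_force: [-0.7, -1.1, 1.3]
finger_gap: 0.623
```

Request:
drive_tool --offset '[[-2, 2, 0], [-4, 4, 0], [-5, 5, 0], [-5, 5, 0], [-5, 5, 0], [-5, 5, 0], [-5, 5, 0], [-5, 5, 0], [-2, 2, 0], [0, 0, 0]]' --rot '[[0, 0, 0], [0, 0, 0], [0, 0, 0], [0, 0, 0], [0, 0, 0], [0, 0, 0], [0, 0, 0], [0, 0, 0], [0, 0, 0], [0, 0, 0]]'

```text
time_s: 6.25
tool_pos: [0.5587, -0.1517, 0.0814]
tool_rot: [1.562, 0.79, 1.75]
ft_force: [0.2, 0.2, -0.8]
finger_gap: 0.627
```

```bash
python3 - <<'E'
from plan import *
s=robot.read_state();print(s['finger_gap'],s['ft_force'],s['qpos'].round(2));p,R=cur();print(p,R.round(3))
d=cam('scene');im=d['image'];print(np.round(proj(d,p-R[:,0]*.022)))
cv2.imwrite('pics/v3.png',cv2.resize(im[90:230,210:370],None,fx=4,fy=4,interpolation=cv2.INTER_CUBIC))
E
```

```text
0.6266795162324768 [ 0.19372716  0.17524496 -0.78815463] [-0.7   0.91  1.37  0.47  1.52 -1.08]
[ 0.55873925 -0.15174683  0.08138718] [[-0.126 -0.136  0.983]
 [ 0.693  0.697  0.185]
 [-0.71   0.704  0.006]]
[289. 163.]
```

View pics/v3.png

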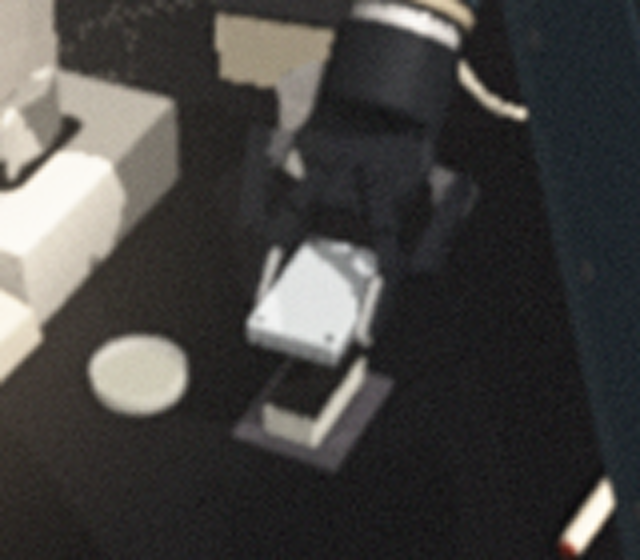

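The cassette is held at a gap of 53 mm, level above the block. Next I'll turn it 90° about the jaw axis.

```bash
cat >> plan.py <<'E'
def piv(c,R,n,k=.021):
    """rows moving the point k behind the TCP to c straight while turning to R"""
    p0,R0=cur(); c0=p0-R0[:,0]*k; dv=Ro.from_matrix(R0.T@R).as_rotvec(); off=[]
    P=lambda i:(R0@Ro.from_rotvec(dv*i/n).as_matrix())
    for i in range(n):
        A,B=P(i),P(i+1); d=(c-c0)/n+(B[:,0]-A[:,0])*k; off.append([round(float(x),1) for x in A.T@d*1000])
    print('c0',c0.round(4),'move',((c-c0)*1000).round(1),'rot deg',np.degrees(dv).round(1));print(off);print((dv/n).round(3),'x',n)
E
python3 - <<'E'
from plan import *
piv(np.array([.562,-.167,.095]),Rt(10.6,-45),20)
E
```

```text
c0 [ 0.5613 -0.1663  0.0961] move [ 0.7 -0.7 -1.1] rot deg [  0.1   0.4 -89.8]
[[-0.1, -1.7, 0.0], [-0.0, -1.7, 0.0], [-0.0, -1.7, 0.0], [-0.0, -1.7, 0.0], [-0.0, -1.7, 0.0], [-0.0, -1.7, 0.0], [-0.0, -1.7, 0.0], [-0.0, -1.7, 0.0], [-0.0, -1.7, 0.0], [-0.0, -1.7, 0.0], [-0.0, -1.7, 0.0], [-0.0, -1.7, 0.0], [-0.0, -1.7, 0.0], [-0.0, -1.7, 0.0], [0.0, -1.7, 0.0], [0.0, -1.7, 0.0], [0.0, -1.7, 0.0], [0.0, -1.6, 0.0], [0.0, -1.6, 0.0], [0.0, -1.6, 0.0]]
[ 0.     0.    -0.078] x 20
```

Request:
drive_tool --offset '[[0, -1.7, 0], [0, -1.7, 0], [0, -1.7, 0], [0, -1.7, 0], [0, -1.7, 0], [0, -1.7, 0], [0, -1.7, 0], [0, -1.7, 0], [0, -1.7, 0], [0, -1.7, 0]]' --rot '[[0, 0, -0.08], [0, 0, -0.08], [0, 0, -0.08], [0, 0, -0.08], [0, 0, -0.08], [0, 0, -0.08], [0, 0, -0.08], [0, 0, -0.08], [0, 0, -0.08], [0, 0, -0.08]]'

```text
time_s: 7.3
tool_pos: [0.5596, -0.169, 0.0705]
tool_rot: [-1.508, 1.528, -1.327]
ft_force: [0.2, -0.4, -0.1]
finger_gap: 0.625
```

```bash
python3 - <<'E'
from plan import *
print(robot.read_state()['qpos'].round(2))
piv(np.array([.562,-.167,.095]),Rt(10.6,-45),10)
E
```

```text
[-0.47  0.69  1.68 -0.05  0.75 -0.61]
c0 [ 0.5594 -0.1681  0.0915] move [2.6 1.1 3.5] rot deg [ -0.3   0.  -42.5]
[[-0.4, -1.5, 0.3], [-0.4, -1.5, 0.3], [-0.4, -1.6, 0.3], [-0.4, -1.6, 0.3], [-0.4, -1.6, 0.3], [-0.4, -1.6, 0.3], [-0.4, -1.7, 0.3], [-0.4, -1.7, 0.3], [-0.4, -1.7, 0.3], [-0.4, -1.7, 0.3]]
[-0.001  0.    -0.074] x 10
```

Request:
drive_tool --offset '[[-0.6, -1.6, 0.3], [-0.6, -1.6, 0.3], [-0.6, -1.6, 0.3], [-0.6, -1.6, 0.3], [-0.6, -1.6, 0.3], [-0.6, -1.6, 0.3], [-0.6, -1.7, 0.3], [-0.5, -1.5, 0.2], [-0.2, -1, 0.2], [0, 0, 0]]' --rot '[[0, 0, -0.08], [0, 0, -0.08], [0, 0, -0.08], [0, 0, -0.08], [0, 0, -0.08], [0, 0, -0.08], [0, 0, -0.08], [0, 0, -0.07], [0, 0, -0.04], [0, 0, 0]]'

```text
time_s: 8.3
tool_pos: [0.5611, -0.176, 0.0776]
tool_rot: [-1.572, 0.836, -1.391]
ft_force: [0.2, 0.3, 0.1]
finger_gap: 0.624
```

```bash
python3 - <<'E'
from plan import *
s=robot.read_state();print(s['qpos'].round(2),s['finger_gap'])
piv(np.array([.562,-.167,.075]),Rt(10.6,-45),5)
p,R=cur();c=p-R[:,0]*.021
d=cam('scene');im=d['image'];print(np.round(proj(d,c)),np.round(proj(d,c+[0,0,-.045])))
cv2.imwrite('pics/v4.png',cv2.resize(im[90:230,210:370],None,fx=4,fy=4,interpolation=cv2.INTER_CUBIC))
E
```

```text
[-0.18  0.78  1.83 -1.3   0.71  0.75] 0.6243394640224269
c0 [ 0.5586 -0.1621  0.0931] move [  3.4  -4.9 -18.1] rot deg [-0.1 -0.2 -2.9]
[[3.4, 1.4, 0.5], [3.4, 1.5, 0.5], [3.4, 1.5, 0.5], [3.4, 1.5, 0.5], [3.3, 1.6, 0.5]]
[-0.    -0.001 -0.01 ] x 5
[289. 166.] [289. 181.]
```

View pics/v4.png

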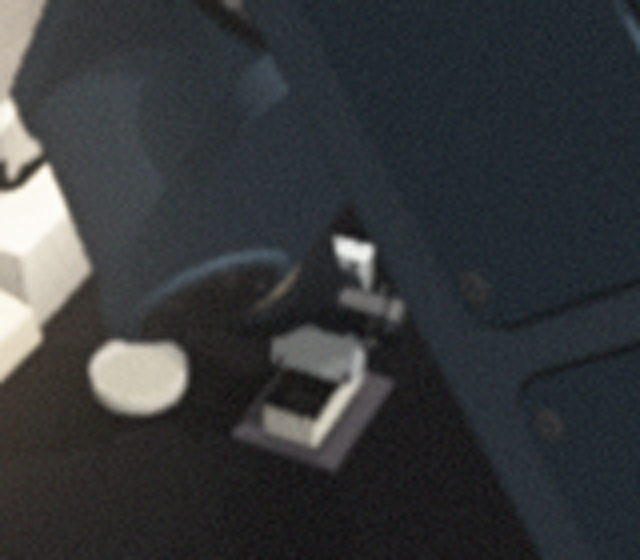

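The cassette stands nearly upright above the block with the window showing, but joint 4 is near its limit. I'll yaw the grip about −30° around the vertical, which relieves it, and trim the lean.

```bash
python3 - <<'E'
from plan import *
piv(np.array([.562,-.167,.09]),Rt(-20,-45.7),10)
E
```

```text
c0 [ 0.5588 -0.1624  0.0934] move [ 3.2 -4.6 -3.4] rot deg [21.9 21.  -3.5]
[[0.6, -0.3, -0.5], [0.6, -0.2, -0.5], [0.6, -0.2, -0.5], [0.6, -0.2, -0.5], [0.5, -0.2, -0.4], [0.5, -0.2, -0.4], [0.5, -0.2, -0.4], [0.5, -0.2, -0.4], [0.5, -0.1, -0.3], [0.5, -0.1, -0.3]]
[ 0.038  0.037 -0.006] x 10
```

Request:
drive_tool --offset '[[0.6, -0.3, -0.5], [0.6, -0.2, -0.5], [0.6, -0.2, -0.5], [0.6, -0.2, -0.5], [0.5, -0.2, -0.4], [0.5, -0.2, -0.4], [0.5, -0.2, -0.4], [0.5, -0.2, -0.4], [0.3, -0.1, -0.3], [0, 0, 0]]' --rot '[[0.042, 0.041, 0], [0.042, 0.041, 0], [0.042, 0.041, 0], [0.042, 0.041, 0], [0.042, 0.041, -0.01], [0.042, 0.041, -0.01], [0.042, 0.041, -0.01], [0.042, 0.041, -0.01], [0.025, 0.025, -0.01], [0, 0, 0]]'

```text
time_s: 9.35
tool_pos: [0.5567, -0.184, 0.076]
tool_rot: [-1.593, 0.795, -1.944]
ft_force: [0.2, 0.0, -0.8]
finger_gap: 0.628
```

```bash
python3 - <<'E'
from plan import *
s=robot.read_state();print(s['qpos'].round(2),s['finger_gap'])
piv(np.array([.562,-.167,.077]),Rt(-20,-45.7),5)
E
```

```text
[-0.16  0.86  1.55 -0.86  1.12  0.74] 0.6275607472811104
c0 [ 0.562  -0.1703  0.091 ] move [ -0.    3.3 -14. ] rot deg [ 0.3 -1.  -1.3]
[[1.6, 2.3, -0.1], [1.5, 2.3, -0.1], [1.5, 2.3, -0.1], [1.5, 2.3, -0.1], [1.5, 2.3, -0.2]]
[ 0.001 -0.003 -0.004] x 5
```

Request:
drive_tool --offset '[[1.8, 2.5, 0], [1.8, 2.5, 0], [1.8, 2.5, 0], [1.6, 2.3, 0], [0.6, 1, 0], [0, 0, 0], [0, 0, 0], [0, 0, 0], [0, 0, 0], [0, 0, 0]]' --rot '[[0.001, -0.004, -0.006], [0.001, -0.004, -0.006], [0.001, -0.004, -0.006], [0.001, -0.002, -0.003], [0, 0, 0], [0, 0, 0], [0, 0, 0], [0, 0, 0], [0, 0, 0], [0, 0, 0]]'

```text
time_s: 10.35
tool_pos: [0.5561, -0.1818, 0.062]
tool_rot: [-1.576, 0.775, -1.923]
ft_force: [-0.3, -1.1, -1.2]
finger_gap: 0.628
```

```bash
python3 - <<'E'
from plan import *
s=robot.read_state();print(s['qpos'].round(2),s['finger_gap'],s['ft_force'])
piv(np.array([.562,-.167,.075]),Rt(-20,-45.7),1)
d=cam('scene');im=d['image']
cv2.imwrite('pics/v5.png',cv2.resize(im[140:220,250:350],None,fx=6,fy=6,interpolation=cv2.INTER_CUBIC))
E
```

```text
[-0.15  0.89  1.56 -0.9   1.11  0.79] 0.6282596770944855 [-0.2734499  -1.08422727 -1.20312044]
c0 [ 0.5613 -0.1677  0.0766] move [ 0.7  0.7 -1.6] rot deg [ 0.2 -0.1 -0.1]
[[0.5, 1.8, 0.5]]
[ 0.003 -0.002 -0.002] x 1
```

View pics/v5.png

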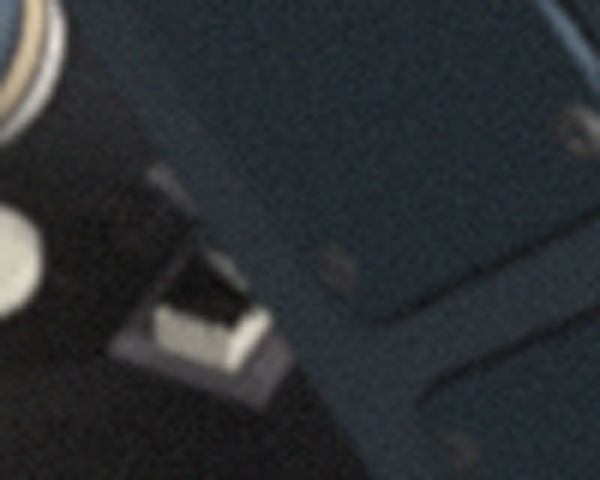

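Request:
drive_tool --offset '[[0.4, 0.4, 0], [0.4, 0.4, 0], [0.3, 0.3, 0], [0, 0, 0], [0, 0, 0], [0, 0, 0], [0, 0, 0], [0, 0, 0], [0, 0, 0], [0, 0, 0]]' --rot '[[0, 0, 0], [0, 0, 0], [0, 0, 0], [0, 0, 0], [0, 0, 0], [0, 0, 0], [0, 0, 0], [0, 0, 0], [0, 0, 0], [0, 0, 0]]'

```text
time_s: 11.4
tool_pos: [0.5563, -0.1819, 0.0604]
tool_rot: [-1.576, 0.775, -1.923]
ft_force: [-0.1, 0.5, -0.1]
finger_gap: 0.623
```

Request:
drive_tool --offset '[[0.4, 0.4, 0], [0.4, 0.4, 0], [0.3, 0.3, 0], [0, 0, 0], [0, 0, 0], [0, 0, 0], [0, 0, 0], [0, 0, 0], [0, 0, 0], [0, 0, 0]]' --rot '[[0, 0, 0], [0, 0, 0], [0, 0, 0], [0, 0, 0], [0, 0, 0], [0, 0, 0], [0, 0, 0], [0, 0, 0], [0, 0, 0], [0, 0, 0]]'

```text
time_s: 12.4
tool_pos: [0.5563, -0.1819, 0.0589]
tool_rot: [-1.576, 0.775, -1.923]
ft_force: [0.3, 0.4, -0.6]
finger_gap: 0.621
```

Request:
drive_tool --offset '[[0.4, 0.4, 0], [0.4, 0.4, 0], [0.3, 0.3, 0], [0, 0, 0], [0, 0, 0], [0, 0, 0], [0, 0, 0], [0, 0, 0], [0, 0, 0], [0, 0, 0]]' --rot '[[0, 0, 0], [0, 0, 0], [0, 0, 0], [0, 0, 0], [0, 0, 0], [0, 0, 0], [0, 0, 0], [0, 0, 0], [0, 0, 0], [0, 0, 0]]'

```text
time_s: 13.4
tool_pos: [0.5563, -0.1819, 0.0589]
tool_rot: [-1.575, 0.773, -1.922]
ft_force: [-0.3, 1.6, 2.1]
finger_gap: 0.624
```

Contact: z stopped and the force rose by about 2 N. I'll open the gripper.

Request:
drive_tool --offset '[[0, 0, 0], [0, 0, 0], [0, 0, 0], [0, 0, 0], [0, 0, 0], [0, 0, 0], [0, 0, 0], [0, 0, 0], [0, 0, 0], [0, 0, 0]]' --rot '[[0, 0, 0], [0, 0, 0], [0, 0, 0], [0, 0, 0], [0, 0, 0], [0, 0, 0], [0, 0, 0], [0, 0, 0], [0, 0, 0], [0, 0, 0]]' --fingers 1

```text
time_s: 14.4
tool_pos: [0.5564, -0.1822, 0.0576]
tool_rot: [-1.575, 0.774, -1.923]
ft_force: [-0.4, -0.1, -0.3]
finger_gap: 1.001
```

```bash
python3 - <<'E'
from plan import *
p,R=cur();c=p-R[:,0]*.021;print(c)
piv(c+[0,0,.03],Rt(-20,0),10)
E
```

```text
[ 0.56154542 -0.16807206  0.07224318]
c0 [ 0.5615 -0.1681  0.0722] move [ 0.  0. 30.] rot deg [ 0.1 -0.2 45.6]
[[-2.2, -0.5, -0.0], [-2.3, -0.3, -0.0], [-2.5, -0.1, -0.0], [-2.6, 0.1, -0.0], [-2.7, 0.3, 0.0], [-2.8, 0.5, 0.0], [-2.9, 0.7, 0.0], [-3.0, 1.0, 0.0], [-3.0, 1.2, 0.0], [-3.1, 1.4, 0.0]]
[ 0.   -0.    0.08] x 10
```

Request:
drive_tool --offset '[[-3, -3, 0], [-4, -3, 0], [-3, -1, 0], [-3, 0, 0], [-3, 0, 0], [-3, 0.5, 0], [-3, 0.7, 0], [-3, 1, 0], [-2, 1, 0], [0, 1, 0]]' --rot '[[0, 0, 0.05], [0, 0, 0.08], [0, 0, 0.08], [0, 0, 0.08], [0, 0, 0.08], [0, 0, 0.08], [0, 0, 0.08], [0, 0, 0.08], [0, 0, 0.08], [0, 0, 0.08]]'

```text
time_s: 15.4
tool_pos: [0.5614, -0.1672, 0.0858]
tool_rot: [2.61, 1.568, 2.27]
ft_force: [-0.1, -0.7, 0.4]
finger_gap: 1.003
```

```bash
python3 - <<'E'
from plan import *
c=np.array([ 0.56154542, -0.16807206,  0.0745])
s=robot.read_state();print(s['qpos'].round(2),s['ft_force'])
piv(c+[0,0,.02],Rt(-20,45),10)
d=cam('scene');im=d['image']
cv2.imwrite('pics/v6.png',cv2.resize(im[80:230,190:390],None,fx=4,fy=4,interpolation=cv2.INTER_CUBIC))
E
```

```text
[-0.48  0.68  1.65  0.    0.82 -0.14] [-0.11136241 -0.72553956  0.39692798]
c0 [ 0.5615 -0.1673  0.1068] move [  0.1  -0.8 -12.3] rot deg [ 0.4 -0.3 44.9]
[[1.2, 1.6, 0.1], [1.2, 1.5, 0.1], [1.1, 1.4, 0.0], [1.1, 1.3, 0.0], [1.1, 1.2, 0.0], [1.0, 1.1, 0.0], [1.0, 1.0, 0.0], [0.9, 0.9, 0.0], [0.9, 0.9, 0.0], [0.8, 0.8, 0.0]]
[ 0.001 -0.001  0.078] x 10
```

View pics/v6.png

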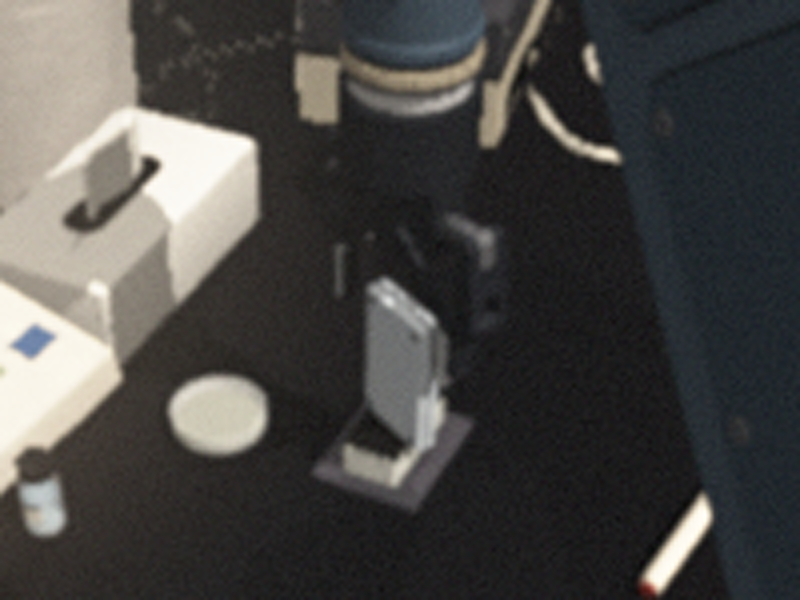

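The cassette stands stably on the block with its plain, screwed face toward +y. I'll swing round to the window side.

Request:
drive_tool --offset '[[0, 1.6, 0], [0, 1.5, 0], [0, 1.5, 0], [0.5, 1.5, 0], [0.5, 1.5, 0], [1, 1.3, 0], [1, 1, 0], [1, 1, 0], [0.5, 0.5, 0], [0, 0, 0]]' --rot '[[0, 0, 0.08], [0, 0, 0.08], [0, 0, 0.08], [0, 0, 0.08], [0, 0, 0.08], [0, 0, 0.08], [0, 0, 0.08], [0, 0, 0.08], [0, 0, 0.05], [0, 0, 0]]'

```text
time_s: 16.45
tool_pos: [0.563, -0.1561, 0.0841]
tool_rot: [1.589, 0.864, 1.245]
ft_force: [-0.7, 0.0, -0.3]
finger_gap: 0.996
```

```bash
python3 - <<'E'
from plan import *
c=np.array([ 0.56154542, -0.16807206,  0.0745])
s=robot.read_state();print(s['qpos'].round(2),s['ft_force'])
piv(c,Rt(-20,45),6)
E
```

```text
[-0.78  0.81  1.62  0.69  1.17 -0.86] [-0.66470051  0.02411529 -0.31374312]
c0 [ 0.5586 -0.169   0.1001] move [  2.9   0.9 -25.6] rot deg [-0.1 -0.8  4.5]
[[3.4, -2.3, 0.5], [3.4, -2.3, 0.5], [3.4, -2.3, 0.5], [3.3, -2.4, 0.5], [3.3, -2.4, 0.5], [3.3, -2.5, 0.5]]
[-0.    -0.002  0.013] x 6
```

Request:
drive_tool --offset '[[3.4, -2.3, 0.5], [3.4, -2.3, 0.5], [3.4, -2.3, 0.5], [3.4, -2.4, 0.5], [3.3, -2.4, 0.5], [2, -1.5, 0.3], [0, 0, 0], [0, 0, 0], [0, 0, 0], [0, 0, 0]]' --rot '[[0, -0.002, 0.014], [0, -0.002, 0.014], [0, -0.002, 0.014], [0, -0.002, 0.014], [0, -0.002, 0.014], [0, 0, 0.005], [0, 0, 0], [0, 0, 0], [0, 0, 0], [0, 0, 0]]'

```text
time_s: 17.45
tool_pos: [0.5667, -0.1517, 0.0594]
tool_rot: [1.579, 0.787, 1.234]
ft_force: [0.2, 0.2, 0.7]
finger_gap: 1.0
```

```bash
python3 - <<'E'
from plan import *
c=np.array([ 0.56154542, -0.16807206,  0.0745])
s=robot.read_state();print(s['qpos'].round(2),s['ft_force'])
piv(c,Rt(-20,45),2)
W=cloud(cam('scene')); m=(abs(W[...,0]-.56)<.06)&(abs(W[...,1]+.165)<.05)&(W[...,2]>.105)&(W[...,2]<.13)
print(m.sum(),np.nanmedian(W[m],0))
E
```

```text
[-0.8   0.88  1.62  0.75  1.19 -0.94] [0.2379388  0.19745123 0.69876189]
c0 [ 0.5618 -0.1657  0.0743] move [-0.2 -2.4  0.2] rot deg [ 0.  -0.5  0.1]
[[-0.9, -0.7, 0.4], [-0.9, -0.7, 0.4]]
[ 0.    -0.004  0.001] x 2
550 [ 0.54992322 -0.18937273  0.11808937]
```

Now I'll close, then lift straight up about 25 mm (in tool axes, −x and +y).

Request:
drive_tool --offset '[[-0.9, -0.7, 0.3], [-0.6, -0.4, 0.2], [0, 0, 0], [0, 0, 0], [0, 0, 0], [0, 0, 0], [0, 0, 0], [0, 0, 0], [0, 0, 0], [0, 0, 0]]' --rot '[[0, 0, 0], [0, 0, 0], [0, 0, 0], [0, 0, 0], [0, 0, 0], [0, 0, 0], [0, 0, 0], [0, 0, 0], [0, 0, 0], [0, 0, 0]]' --fingers 0 --squeeze 50

```text
time_s: 18.5
tool_pos: [0.5668, -0.154, 0.0604]
tool_rot: [1.577, 0.788, 1.233]
ft_force: [-0.5, 0.1, 1.3]
finger_gap: 0.624
```

```bash
python3 - <<'E'
from plan import *
p,R=cur();s=robot.read_state();print(s['finger_gap'],s['ft_force'],p)
q=p-R[:,0]*.021;print(q)
E
```

```text
0.6237380092758789 [-0.46956754  0.11737469  1.27685792] [ 0.56677313 -0.15398049  0.06042777]
[ 0.56185769 -0.16795385  0.07531346]
```

Request:
drive_tool --offset '[[-2, 2, 0], [-4, 4, 0], [-5, 5, 0], [-5, 5, 0], [-5, 5, 0], [-5, 5, 0], [-5, 5, 0], [-5, 5, 0], [-2, 2, 0], [0, 0, 0]]' --rot '[[0, 0, 0], [0, 0, 0], [0, 0, 0], [0, 0, 0], [0, 0, 0], [0, 0, 0], [0, 0, 0], [0, 0, 0], [0, 0, 0], [0, 0, 0]]'

```text
time_s: 19.5
tool_pos: [0.5672, -0.1541, 0.1197]
tool_rot: [1.575, 0.789, 1.231]
ft_force: [0.7, 0.9, -0.1]
finger_gap: 0.625
```

```bash
python3 - <<'E'
from plan import *
from m import L
for n in('top0.npz','scene0.npz'):
    d=L(n);W=cloud(d)
    m=(abs(W[...,0]-.537)<.05)&(W[...,1]>.06)&(W[...,1]<.21)&(W[...,2]>.0465)&(W[...,2]<.057)
    Q=W[m]*1000
    for k,lab in((0,'x'),(1,'y')): print(n,lab,len(Q),np.percentile(Q[:,k],[0,2,50,98,100]).round(1))
    m2=(abs(W[...,0]-.537)<.05)&(W[...,1]>.07)&(W[...,1]<.20)&(W[...,2]>.039)&(W[...,2]<.0465); Q2=W[m2]*1000
    print(len(Q2),np.percentile(Q2[:,0],[2,50,98]).round(1),np.percentile(Q2[:,1],[2,50,98]).round(1))
    mt=(abs(W[...,0]-.535)<.03)&(W[...,1]>.02)&(W[...,1]<.06)&(W[...,2]>.049)&(W[...,2]<.056); Q3=W[mt]*1000
    print('tab',len(Q3),np.percentile(Q3[:,0],[2,50,98]).round(1),np.percentile(Q3[:,1],[2,50,98]).round(1))
    ms=(W[...,2]>.009)&(W[...,2]<.0155)&(abs(W[...,0]-.537)<.08)&(W[...,1]>0)&(W[...,1]<.36);Q4=W[ms]*1000
    print('stage',np.percentile(Q4[:,0],[0.5,99.5]).round(1),np.percentile(Q4[:,1],[0.5,99.5]).round(1))
piv(np.array([.5365,.137,.13]),Rt(-0.7,-45.2),20)
E
```

```text
top0.npz x 279 [501.2 502.4 536.7 573.8 575.5]
top0.npz y 279 [ 82.9  83.4 158.8 191.1 192.2]
869 [514.4 538.2 564. ] [ 83.4 136.9 186. ]
tab 56 [521.6 537.8 551.6] [40.6 45.6 49.7]
stage [488.2 588.7] [ 38.2 323.5]
scene0.npz x 294 [501.  502.  535.8 573.4 575.8]
scene0.npz y 294 [ 81.7  83.9 174.2 191.7 191.9]
1002 [502.7 537.3 569.6] [ 87.9 140.  191.4]
tab 57 [519.8 535.5 552.8] [41.  46.6 50.1]
stage [488.5 588.7] [ 42.3 326.1]
c0 [ 0.5623 -0.1681  0.1346] move [-25.8 305.1  -4.6] rot deg [-21.   -0.3 -89.1]
[[9.9, 8.1, -6.3], [9.1, 8.9, -6.1], [8.3, 9.7, -5.9], [7.4, 10.5, -5.7], [6.4, 11.1, -5.5], [5.4, 11.7, -5.3], [4.3, 12.1, -5.0], [3.2, 12.5, -4.8], [2.1, 12.8, -4.5], [1.0, 13.0, -4.2], [-0.2, 13.2, -4.0], [-1.3, 13.2, -3.7], [-2.5, 13.1, -3.4], [-3.6, 12.9, -3.1], [-4.7, 12.7, -2.9], [-5.8, 12.3, -2.6], [-6.9, 11.9, -2.4], [-7.9, 11.3, -2.1], [-8.9, 10.7, -1.9], [-9.8, 10.0, -1.7]]
[-0.018 -0.    -0.078] x 20
```

Request:
drive_tool --offset '[[9.9, 8.1, -6.3], [9.1, 8.9, -6.1], [8.3, 9.7, -5.9], [7.4, 10.5, -5.7], [6.4, 11.1, -5.5], [5.4, 11.7, -5.3], [4.3, 12.1, -5], [3.2, 12.5, -4.8], [2.1, 12.8, -4.5], [1, 13, -4.2]]' --rot '[[-0.018, 0, -0.078], [-0.018, 0, -0.078], [-0.018, 0, -0.078], [-0.018, 0, -0.078], [-0.018, 0, -0.078], [-0.018, 0, -0.078], [-0.018, 0, -0.078], [-0.018, 0, -0.078], [-0.018, 0, -0.078], [-0.018, 0, -0.078]]'

```text
time_s: 20.5
tool_pos: [0.5499, -0.017, 0.1071]
tool_rot: [-0.495, 1.499, -0.681]
ft_force: [-0.2, -0.3, -0.4]
finger_gap: 0.624
```

```bash
python3 - <<'E'
from plan import *
print(robot.read_state()['qpos'].round(2))
piv(np.array([.538,.1375,.13]),Rt(-0.7,-45.2),10)
E
```

```text
[-0.22  0.59  1.77 -0.05  0.71  0.01]
c0 [ 0.5488 -0.016   0.128 ] move [-10.8 153.5   2. ] rot deg [-10.8  -0.7 -42.8]
[[-1.0, 13.3, -3.8], [-2.1, 13.3, -3.5], [-3.2, 13.1, -3.3], [-4.3, 12.9, -3.0], [-5.4, 12.6, -2.7], [-6.4, 12.2, -2.4], [-7.5, 11.7, -2.2], [-8.4, 11.2, -1.9], [-9.4, 10.6, -1.7], [-10.3, 9.9, -1.4]]
[-0.019 -0.001 -0.075] x 10
```

Request:
drive_tool --offset '[[-1, 13.3, -3.8], [-2.1, 13.3, -3.5], [-3.2, 13.1, -3.3], [-4.5, 13, -3], [-6, 13, -2.7], [-7, 12.5, -2.4], [-8, 12, -2.2], [-8.5, 11.5, -1.9], [-7, 8, -1.5], [-3, 3, -0.5]]' --rot '[[-0.019, 0, -0.08], [-0.019, 0, -0.08], [-0.019, 0, -0.08], [-0.019, 0, -0.08], [-0.019, 0, -0.08], [-0.019, 0, -0.08], [-0.019, 0, -0.08], [-0.019, 0, -0.08], [-0.019, 0, -0.06], [-0.01, 0, -0.03]]'

```text
time_s: 21.5
tool_pos: [0.5358, 0.1207, 0.1092]
tool_rot: [-1.591, 0.771, -1.604]
ft_force: [-1.4, 0.5, -0.6]
finger_gap: 0.627
```

```bash
python3 - <<'E'
from plan import *
s=robot.read_state();print(s['qpos'].round(2),s['ft_force'])
piv(np.array([.538,.1375,.08]),Rt(-0.7,-45.2),10)
E
```

```text
[ 0.38  0.82  1.53 -0.76  1.28  0.81] [-1.41264923  0.45376768 -0.5669113 ]
c0 [0.5363 0.1358 0.1238] move [  1.7   1.7 -43.8] rot deg [ 0.3 -0.9  0.6]
[[2.9, 3.3, 0.3], [2.9, 3.3, 0.3], [2.9, 3.3, 0.3], [2.9, 3.3, 0.2], [2.9, 3.3, 0.2], [2.9, 3.3, 0.2], [2.9, 3.3, 0.2], [3.0, 3.3, 0.2], [3.0, 3.3, 0.2], [3.0, 3.3, 0.2]]
[ 0.001 -0.002  0.001] x 10
```

Request:
drive_tool --offset '[[2.9, 3.3, 0.3], [3.5, 3.8, 0.3], [3.5, 3.8, 0.3], [3.5, 3.8, 0.3], [3.5, 3.8, 0.2], [3.5, 3.8, 0.2], [3.5, 3.8, 0.2], [3, 3.3, 0.2], [1, 1, 0], [0, 0, 0]]' --rot '[[0, -0.003, 0.001], [0, -0.003, 0.002], [0, -0.003, 0.002], [0, -0.003, 0.002], [0, -0.003, 0.002], [0, 0, 0], [0, 0, 0], [0, 0, 0], [0, 0, 0], [0, 0, 0]]'

```text
time_s: 22.5
tool_pos: [0.5366, 0.1206, 0.0629]
tool_rot: [-1.579, 0.783, -1.588]
ft_force: [1.1, -0.5, 0.2]
finger_gap: 0.626
```

```bash
python3 - <<'E'
from plan import *
s=robot.read_state();print(s['qpos'].round(2),s['ft_force'])
piv(np.array([.538,.1375,.06]),Rt(-0.7,-45.2),10)
for n in('scene','top'):
    d=cam(n);im=d['image'];W=cloud(d);b,g,r=[im[...,i].astype(int) for i in range(3)]
    np.savez(n+'2.npz',**d)
    m=(abs(W[...,0]-.538)<.06)&(abs(W[...,1]-.137)<.07)&(r>b+50)&(r>g+15)
    if m.sum(): print(n,'orange',m.sum(),np.nanmean(W[m],0).round(4),np.nanmin(W[m],0).round(3),np.nanmax(W[m],0).round(3))
    if n=='scene':a=im[200:340,150:330]
    else:bb=im[140:280,110:290]
cv2.imwrite('pics/v7.png',cv2.resize(np.hstack([a,bb]),None,fx=2.2,fy=2.2,interpolation=cv2.INTER_CUBIC))
E
```

```text
[ 0.37  0.89  1.55 -0.78  1.2   0.86] [ 1.05107858 -0.46454425  0.22937557]
c0 [0.5368 0.1355 0.0777] move [  1.2   2.  -17.7] rot deg [ 0.3 -0.2 -0. ]
[[1.1, 1.4, 0.1], [1.1, 1.4, 0.1], [1.1, 1.4, 0.1], [1.1, 1.4, 0.1], [1.1, 1.4, 0.1], [1.1, 1.4, 0.1], [1.1, 1.4, 0.1], [1.1, 1.4, 0.1], [1.1, 1.4, 0.1], [1.1, 1.4, 0.1]]
[ 0. -0. -0.] x 10
top orange 335 [0.5344 0.1354 0.0807] [0.495 0.115 0.013] [0.557 0.156 0.089]
```

View pics/v7.png

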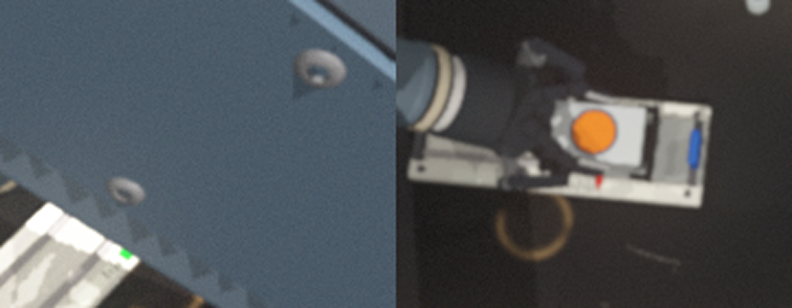

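The top view shows the cassette level over the nest with the orange window up. I'll measure its centre and height in that frame before lowering.

```bash
python3 - <<'E'
from m import *
d=L('top2.npz');im=d['image'];W=cloud(d);b,g,r=[im[...,i].astype(int) for i in range(3)]
box=(abs(W[...,0]-.538)<.05)&(abs(W[...,1]-.137)<.07)&(W[...,2]>.07)
m=box&(r>b+50)&(r>g+15);print('zmed',np.median(W[m][:,2]),'z slope',np.linalg.lstsq(np.c_[W[m][:,:2]-W[m][:,:2].mean(0),np.ones(m.sum())],W[m][:,2],rcond=None)[0])
cs,_=cv2.findContours(m.astype(np.uint8),0,2);k=max(cs,key=len)[:,0]
P=np.float32([ray(d,u,v,.085)[:2]*1000 for u,v in k]);print(cv2.fitEllipse(P))
g2=box&(b>110)&(W[...,2]<.095); Q=W[g2]*1000; print(g2.sum(),np.percentile(Q,[1,99],axis=0).round(1))
yy=(Q[:,1]<115);print('free end x',np.percentile(Q[yy][:,0],[1,99]))
for lo,hi in((92,100),(100,108),(108,116)): q=Q[(Q[:,1]>lo)&(Q[:,1]<hi)];print(lo,q[:,0].min(),q[:,0].max())
E
```

```text
zmed 0.08444719252713336 z slope [ 0.01002446 -0.01632693  0.08444899]
((536.516357421875, 135.22198486328125), (39.521053314208984, 39.99113845825195), 123.36056518554688)
780 [[503.   90.3  73.3]
 [568.9 172.8  92.6]]
free end x [509.15362015 562.52100454]
92 508.7951364325769 562.2632582000924
100 509.27969040425234 563.0916735528139
108 509.0662054758639 562.7235195266857
```

Request:
drive_tool --offset '[[-0.7, 0.8, 0.6], [-0.7, 0.8, 0.6], [1.5, 1.5, 0], [2.2, 2.2, 0], [2.2, 2.2, 0], [2.2, 2.2, 0], [2.2, 2.2, 0], [1.5, 1.5, 0], [0.5, 0.5, 0], [0, 0, 0]]' --rot '[[0, 0, 0], [0, 0, 0], [0, 0, 0], [0, 0, 0], [0, 0, 0], [0, 0, 0], [0, 0, 0], [0, 0, 0], [0, 0, 0], [0, 0, 0]]'

```text
time_s: 23.6
tool_pos: [0.5381, 0.1233, 0.0443]
tool_rot: [-1.578, 0.783, -1.587]
ft_force: [-0.6, 0.6, -1.1]
finger_gap: 0.622
```

```bash
python3 - <<'E'
from plan import *
s=robot.read_state();print(s['ft_force'])
piv(np.array([.538,.1375,.0515]),Rt(-0.7,-45.2),4)
E
```

```text
[-0.63525248  0.6424395  -1.14817487]
c0 [0.5383 0.1381 0.0592] move [-0.3 -0.6 -7.7] rot deg [ 0.3 -0.1 -0.1]
[[1.5, 1.2, -0.1], [1.5, 1.2, -0.1], [1.5, 1.2, -0.1], [1.5, 1.2, -0.1]]
[ 0.001 -0.001 -0.   ] x 4
```

Request:
drive_tool --offset '[[1, 0.7, 0], [1, 0.9, 0], [1, 0.9, 0], [1, 0.9, 0], [0.8, 0.8, 0], [0.4, 0.4, 0], [0, 0, 0], [0, 0, 0], [0, 0, 0], [0, 0, 0]]' --rot '[[0, 0, 0], [0, 0, 0], [0, 0, 0], [0, 0, 0], [0, 0, 0], [0, 0, 0], [0, 0, 0], [0, 0, 0], [0, 0, 0], [0, 0, 0]]'

```text
time_s: 24.6
tool_pos: [0.5383, 0.1228, 0.0372]
tool_rot: [-1.577, 0.783, -1.586]
ft_force: [0.1, -0.1, -0.5]
finger_gap: 0.626
```

Request:
drive_tool --offset '[[0.4, 0.4, 0], [0.4, 0.4, 0], [0.3, 0.3, 0], [0, 0, 0], [0, 0, 0], [0, 0, 0], [0, 0, 0], [0, 0, 0], [0, 0, 0], [0, 0, 0]]' --rot '[[0, 0, 0], [0, 0, 0], [0, 0, 0], [0, 0, 0], [0, 0, 0], [0, 0, 0], [0, 0, 0], [0, 0, 0], [0, 0, 0], [0, 0, 0]]'

```text
time_s: 25.6
tool_pos: [0.5384, 0.1229, 0.0364]
tool_rot: [-1.576, 0.782, -1.585]
ft_force: [0.2, 0.6, 1.0]
finger_gap: 0.627
```

At c z ≈ 51.3 mm contact is just beginning, which is the seated height. I'll release and back off along the tool axis.

Request:
drive_tool --offset '[[0, 0, 0], [0, 0, 0], [0, 0, 0], [0, 0, 0], [0, 0, 0], [0, 0, 0], [0, 0, 0], [0, 0, 0], [0, 0, 0], [0, 0, 0]]' --rot '[[0, 0, 0], [0, 0, 0], [0, 0, 0], [0, 0, 0], [0, 0, 0], [0, 0, 0], [0, 0, 0], [0, 0, 0], [0, 0, 0], [0, 0, 0]]' --fingers 1

```text
time_s: 26.6
tool_pos: [0.5385, 0.1227, 0.0361]
tool_rot: [-1.576, 0.782, -1.585]
ft_force: [0.5, -0.3, 0.5]
finger_gap: 0.996
```

Request:
drive_tool --offset '[[-3, -2, 0], [-6, -4, 0], [-10, -6, 0], [-14, -6, 0], [-16, -6, 0], [-16, -6, 0], [-16, -6, 0], [-12, -6, 0], [-6, -4, 0], [0, 0, 0]]' --rot '[[0, 0, 0], [0, 0, 0], [0, 0, 0], [0, 0, 0], [0, 0, 0], [0, 0, 0], [0, 0, 0], [0, 0, 0], [0, 0, 0], [0, 0, 0]]'

```text
time_s: 27.6
tool_pos: [0.5401, 0.1648, 0.1509]
tool_rot: [-1.568, 0.785, -1.579]
ft_force: [-0.3, -0.5, -0.6]
finger_gap: 0.999
```

```bash
python3 - <<'E'
from m import *
from plan import *
s=robot.read_state();print(s['qpos'].round(2),s['ft_force'],s['tool_pos'])
d=cam('top');np.savez('top3.npz',**d);im=d['image'];W=cloud(d);b,g,r=[im[...,i].astype(int) for i in range(3)]
box=(abs(W[...,0]-.538)<.05)&(abs(W[...,1]-.137)<.07)&(W[...,2]>.045)&(W[...,2]<.07)
m=box&(r>b+50)&(r>g+15);print(m.sum(),'zmed',np.median(W[m][:,2]),np.linalg.lstsq(np.c_[W[m][:,:2]-W[m][:,:2].mean(0),np.ones(m.sum())],W[m][:,2],rcond=None)[0])
print(np.mean(W[m],0))
g2=box&((b>100)|m);Q=W[g2]*1000;print(g2.sum(),np.percentile(Q,[1,50,99],axis=0).round(1))
blob(d,(r>g+60)&(r>b+60),.015,(105,215,265,245),'pointer')
E
```

```text
[ 0.44  0.78  1.46 -0.71  1.37  0.76] [-0.27922209 -0.4843092  -0.60332028] [0.54012845 0.16482325 0.15088344]
298 zmed 0.057710131552498316 [0.00243913 0.00332757 0.05762336]
[0.53825791 0.13790716 0.05762336]
1199 [[507.9  92.8  46.4]
 [537.3 138.3  57. ]
 [573.  190.5  61.3]]
pointer area 10 pix [201.8 221.9] ctr [0.5017 0.1379 0.015 ] rect [501.4 138.5] [4.7 7.6] 51.0 dz 0.0161
```

The cassette is seated: window top at z = 57.7 mm, level, centre (0.538, 0.138). Next is the tab: fingers shut, tool vertical, on the −y side.

```bash
python3 - <<'E'
from plan import *
rel(np.array([.537,.0,.13]),Rt(-0.7,0),10)
E
```

```text
dist [  -2.9 -164.6  -20.3] rot deg [ 0.1  0.1 45. ]
[[13, -10, 0], [12, -11, 0], [11, -12, 0], [10, -13, 0], [9, -14, 0], [8, -14, 0], [7, -15, 0], [6, -16, 0], [5, -16, 0], [3, -16, 0]]
[0.0, 0.0, 0.079] x 10
```

Request:
drive_tool --offset '[[12, -12, 0], [11, -12, 0], [10, -13, 0], [9, -13, 0], [8, -14, 0], [8, -15, 0], [7, -15, 0], [6, -16, 0], [4, -16, 0], [2, -10, 0]]' --rot '[[0, 0, 0.08], [0, 0, 0.08], [0, 0, 0.08], [0, 0, 0.08], [0, 0, 0.08], [0, 0, 0.08], [0, 0, 0.08], [0, 0, 0.08], [0, 0, 0.08], [0, 0, 0.06]]' --fingers 0

```text
time_s: 28.65
tool_pos: [0.5334, 0.0024, 0.1282]
tool_rot: [1.998, 1.545, 1.993]
ft_force: [0.1, 0.1, -0.5]
finger_gap: -0.001
```

```bash
python3 - <<'E'
from plan import *
rel(np.array([.537,.005,.036]),Rt(-0.7,0),8)
E
```

```text
dist [  3.6   2.6 -92.2] rot deg [ 0.4 -0.6 -1.3]
[[12, 0, 1], [12, 0, 1], [12, 0, 1], [12, 0, 1], [12, 0, 1], [12, 0, 0], [12, 0, 0], [12, 0, 0]]
[0.001, -0.001, -0.003] x 8
```

Request:
drive_tool --offset '[[10, 0, 1], [12, 0, 1], [13, 0, 1], [13, 0, 1], [13, 0, 0], [13, 0, 0], [10, 0, 0], [5, 0, 0], [2, 0, 0], [0, 0, 0]]' --rot '[[0, -0.001, -0.005], [0, -0.001, -0.005], [0, -0.001, -0.005], [0, -0.001, -0.005], [0, -0.001, -0.003], [0, 0, 0], [0, 0, 0], [0, 0, 0], [0, 0, 0], [0, 0, 0]]'

```text
time_s: 29.65
tool_pos: [0.5303, 0.0079, 0.024]
tool_rot: [-2.985, 1.55, -2.987]
ft_force: [-1.6, 0.1, 0.1]
finger_gap: 0.0
```

```bash
python3 - <<'E'
from plan import *
rel(np.array([.537,.0285,.036]),Rt(-0.7,0),8);p,R=cur();print(R.round(3),robot.read_state()['ft_force'])
E
```

```text
dist [ 6.7 20.6 12. ] rot deg [ 0.6 -1.2  0.2]
[[-2, 3, 1], [-2, 3, 1], [-2, 3, 1], [-2, 3, 1], [-2, 3, 1], [-2, 3, 1], [-2, 3, 1], [-2, 3, 1]]
[0.001, -0.003, 0.0] x 8
[[-0.021  0.001  1.   ]
 [-0.003  1.    -0.001]
 [-1.    -0.003 -0.021]] [-1.61675472  0.06950505  0.11408358]
```

Request:
drive_tool --offset '[[-4, 0, 2], [-4, 0, 2], [-3, 0, 2], [-1, 1, 1], [0, 3, 0], [0, 4, 0], [0, 4, 0], [0, 3, 0], [0, 1, 0], [0, 0, 0]]' --rot '[[0, -0.008, 0], [0, -0.008, 0], [0, -0.004, 0], [0, 0, 0], [0, 0, 0], [0, 0, 0], [0, 0, 0], [0, 0, 0], [0, 0, 0], [0, 0, 0]]'

```text
time_s: 30.65
tool_pos: [0.5397, 0.0252, 0.0394]
tool_rot: [-0.627, 1.563, -0.629]
ft_force: [-0.7, 0.0, 0.3]
finger_gap: 0.005
```

```bash
cat > look.py <<'E'
from m import *
def ptr():
    d=cam('top');b,g,r=[d['image'][...,i].astype(float) for i in range(3)]
    o=[]
    for w,z in((np.clip(r-np.maximum(g,b)-25,0,None),.015),(np.clip(g-np.maximum(r,b)-25,0,None),.012)):
        k=np.zeros_like(w);k[212:240,105:262]=1;w=w*k
        v,u=np.nonzero(w)
        if len(u)==0:o.append(None);continue
        W=w[v,u];o.append(ray(d,(u*W).sum()/W.sum(),(v*W).sum()/W.sum(),z)*1000)
    t=d['image'][...,0]-0.
    print('pointer,green',[x if x is None else x.round(1) for x in o]);
    if o[0] is not None and o[1] is not None: print('remaining mm',round(o[1][1]-o[0][1],1))
    return d
E
python3 - <<'E'
from look import *
s=robot.read_state();print(s['ft_force'],s['tool_pos']);ptr()
d=L('top3.npz')
E
```

```text
[-0.6767401   0.0424856   0.29994994] [0.53971149 0.02515895 0.03937619]
pointer,green [None, None]
```

```bash
cat > look.py <<'E'
from m import *
def ptr(n='scene'):
    d=cam(n);b,g,r=[d['image'][...,i].astype(float) for i in range(3)]
    o=[];B=(115,260,290,375) if n=='scene' else (105,212,262,240)
    for w,z in((np.clip(r-np.maximum(g,b)-35,0,None),.015),(np.clip(g-np.maximum(r,b)-35,0,None),.012)):
        k=np.zeros_like(w);k[B[1]:B[3],B[0]:B[2]]=1;w=w*k
        v,u=np.nonzero(w)
        if len(u)==0:o.append(None);continue
        W=w[v,u];o.append(np.r_[ray(d,(u*W).sum()/W.sum(),(v*W).sum()/W.sum(),z)*1000,len(u)])
    print(n,'pointer,green',[x if x is None else x.round(1) for x in o]);
    if o[0] is not None and o[1] is not None: print('remaining mm',round(o[1][1]-o[0][1],1))
    return d
E
python3 - <<'E'
from look import *
s=robot.read_state();print(s['ft_force'],s['tool_pos']);d=ptr();ptr('top')
cv2.imwrite('pics/v8.png',cv2.resize(d['image'][190:380,110:330],None,fx=3,fy=3,interpolation=cv2.INTER_CUBIC))
E
```

```text
[-0.61880419  0.34811034 -0.6766623 ] [0.53967878 0.02510055 0.03933971]
scene pointer,green [array([556.8, 119.3,  15. , 308. ]), array([496.6, 202.7,  12. ,  29. ])]
remaining mm 83.3
top pointer,green [None, None]
```

View pics/v8.png

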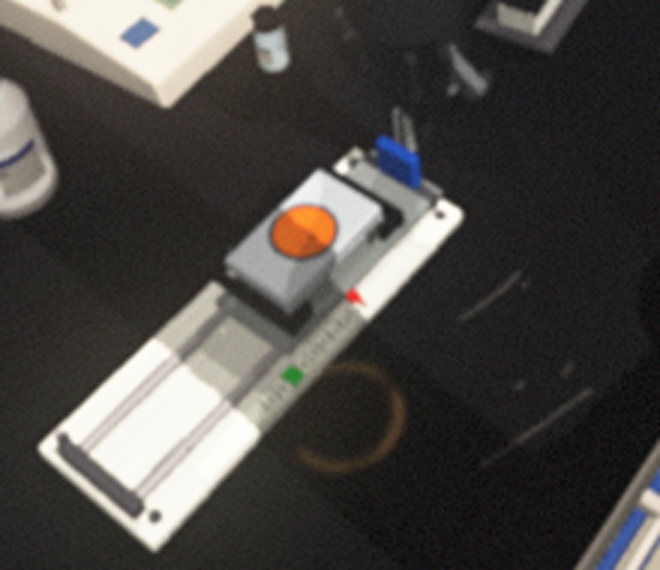

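The scene view shows the cassette seated window up at about (303,232), the pointer at (355,297), the green band at (292,375) and the shut fingers behind the blue tab. I'll filter out the orange in the measurement and push in steps.

Request:
drive_tool --offset '[[0, 2, 0], [0, 4, 0], [0, 5, 0], [0, 5, 0], [0, 5, 0], [0, 5, 0], [0, 5, 0], [0, 3, 0], [0, 1, 0], [0, 0, 0]]' --rot '[[0, 0, 0], [0, 0, 0], [0, 0, 0], [0, 0, 0], [0, 0, 0], [0, 0, 0], [0, 0, 0], [0, 0, 0], [0, 0, 0], [0, 0, 0]]'

```text
time_s: 31.8
tool_pos: [0.5403, 0.0506, 0.0395]
tool_rot: [-1.337, 1.549, -1.331]
ft_force: [-1.1, -1.3, -0.3]
finger_gap: -0.0
```

```bash
sed -i 's/w=w\*k$/X=cloud(d);w=w*k*(abs(X[...,0]-.498)<.014)/' look.py; python3 - <<'E'
from look import *
s=robot.read_state();print(s['ft_force'],s['tool_pos'],s['tool_rot']);ptr()
E
```

```text
[-1.05520399 -1.25989525 -0.26254405] [0.54030477 0.05060805 0.03948956] [-1.33734696  1.54927054 -1.33135298]
scene pointer,green [array([501.6, 159.7,  15. ,  26. ]), array([496.6, 202.7,  12. ,  29. ])]
remaining mm 42.9
```

Request:
drive_tool --offset '[[0, 3, 0], [0, 5, 0], [0, 5, 0], [0, 5, 0], [0, 5, 0], [0, 4, 0], [0, 3, 0], [0, 1, 0], [0, 0, 0], [0, 0, 0]]' --rot '[[0, 0, 0], [0, 0, 0], [0, 0, 0], [0, 0, 0], [0, 0, 0], [0, 0, 0], [0, 0, 0], [0, 0, 0], [0, 0, 0], [0, 0, 0]]'

```text
time_s: 32.85
tool_pos: [0.5407, 0.074, 0.0397]
tool_rot: [-1.454, 1.536, -1.441]
ft_force: [-0.1, -2.4, 0.5]
finger_gap: -0.001
```

```bash
python3 - <<'E'
from look import *
s=robot.read_state();print(s['ft_force'],s['tool_pos'],s['tool_rot']);ptr()
E
```

```text
[-0.11233675 -2.38451757  0.53733933] [0.54072239 0.07396656 0.03965159] [-1.45396082  1.53577133 -1.44107419]
scene pointer,green [array([501.7, 183.1,  15. ,  28. ]), array([496.6, 202.7,  12. ,  30. ])]
remaining mm 19.5
```

Request:
drive_tool --offset '[[0, 2, 0], [0, 3, 0], [0, 3, 0], [0, 3, 0], [0, 2, 0], [0, 1, 0], [0, 0, 0], [0, 0, 0], [0, 0, 0], [0, 0, 0]]' --rot '[[0, 0, 0], [0, 0, 0], [0, 0, 0], [0, 0, 0], [0, 0, 0], [0, 0, 0], [0, 0, 0], [0, 0, 0], [0, 0, 0], [0, 0, 0]]'

```text
time_s: 33.9
tool_pos: [0.5409, 0.0835, 0.0398]
tool_rot: [-1.496, 1.528, -1.479]
ft_force: [0.3, -3.6, 0.4]
finger_gap: 0.003
```

```bash
python3 - <<'E'
from look import *
s=robot.read_state();print(s['ft_force'],s['tool_pos'],s['tool_rot']);ptr();ptr('top')
E
```

```text
[ 0.28563791 -3.60576515  0.4486049 ] [0.54087915 0.08346441 0.03975928] [-1.49621969  1.52762467 -1.47875827]
scene pointer,green [array([501.9, 192.8,  15. ,  27. ]), array([496.5, 202.7,  12. ,  30. ])]
remaining mm 9.9
top pointer,green [None, None]
```

Request:
drive_tool --offset '[[0, 2, 0], [0, 2, 0], [0, 2, 0], [0, 2, 0], [0, 1, 0], [0, 0, 0], [0, 0, 0], [0, 0, 0], [0, 0, 0], [0, 0, 0]]' --rot '[[0, 0, 0], [0, 0, 0], [0, 0, 0], [0, 0, 0], [0, 0, 0], [0, 0, 0], [0, 0, 0], [0, 0, 0], [0, 0, 0], [0, 0, 0]]'

```text
time_s: 35.0
tool_pos: [0.541, 0.0892, 0.0398]
tool_rot: [-1.518, 1.522, -1.498]
ft_force: [-0.1, -3.7, 1.2]
finger_gap: 0.003
```

```bash
python3 - <<'E'
from look import *
s=robot.read_state();print(s['ft_force'],s['tool_pos'],s['tool_rot']);ptr()
E
```

```text
[-0.05326832 -3.71024519  1.22336476] [0.54102959 0.0892031  0.03983222] [-1.51792032  1.52213228 -1.49769552]
scene pointer,green [array([502.4, 198.4,  15. ,  23. ]), array([495.9, 203.7,  12. ,  21. ])]
remaining mm 5.3
```

Request:
drive_tool --offset '[[0, 1.5, 0], [0, 1.5, 0], [0, 1.5, 0], [0, 1, 0], [0, 0.5, 0], [0, 0, 0], [0, 0, 0], [0, 0, 0], [0, 0, 0], [0, 0, 0]]' --rot '[[0, 0, 0], [0, 0, 0], [0, 0, 0], [0, 0, 0], [0, 0, 0], [0, 0, 0], [0, 0, 0], [0, 0, 0], [0, 0, 0], [0, 0, 0]]'

```text
time_s: 36.05
tool_pos: [0.5411, 0.0925, 0.0399]
tool_rot: [-1.537, 1.518, -1.514]
ft_force: [0.8, -5.1, -0.4]
finger_gap: 0.004
```

```bash
python3 - <<'E'
from look import *
s=robot.read_state();print(s['ft_force'],s['tool_pos'],s['tool_rot']);ptr()
E
```

```text
[ 0.83341287 -5.06317311 -0.38894358] [0.54106126 0.09251402 0.03987461] [-1.53698894  1.51757061 -1.51435216]
scene pointer,green [array([502.7, 201.7,  15. ,  19. ]), array([494.5, 204.7,  12. ,  14. ])]
remaining mm 2.9
```

The pointer is about 1 mm short of the middle of the band. I'll back off toward −y and then lift.

Request:
drive_tool --offset '[[0, -4, 0], [0, -8, 0], [0, -8, 0], [0, -6, 0], [-5, 0, 0], [-15, 0, 0], [-20, 0, 0], [-25, 0, 0], [-20, 0, 0], [-8, 0, 0]]' --rot '[[0, 0, 0], [0, 0, 0], [0, 0, 0], [0, 0, 0], [0, 0, 0], [0, 0, 0], [0, 0, 0], [0, 0, 0], [0, 0, 0], [0, 0, 0]]'

```text
time_s: 37.1
tool_pos: [0.5397, 0.0706, 0.1369]
tool_rot: [-1.618, 1.523, -1.6]
ft_force: [0.6, -0.0, -0.1]
finger_gap: -0.001
```

Request:
drive_tool --offset '[[-10, -15, 0], [-10, -25, 0], [-10, -25, 0], [-10, -25, 0], [-10, -25, 0], [-5, -25, 0], [0, -25, 0], [0, -15, 0], [0, -5, 0], [0, 0, 0]]' --rot '[[0, 0, 0], [0, 0, 0], [0, 0, 0], [0, 0, 0], [0, 0, 0], [0, 0, 0], [0, 0, 0], [0, 0, 0], [0, 0, 0], [0, 0, 0]]'

```text
time_s: 38.1
tool_pos: [0.5401, -0.1249, 0.203]
tool_rot: [-1.715, 1.522, -1.698]
ft_force: [0.2, 0.9, -0.8]
finger_gap: -0.001
```

```bash
python3 - <<'E'
from look import *
s=robot.read_state();print(s['ft_force'],s['tool_pos'],s['time_s']);d=ptr();t=ptr('top')
W=cloud(t);im=t['image'];b,g,r=[im[...,i].astype(int) for i in range(3)]
m=(abs(W[...,0]-.538)<.05)&(abs(W[...,1]-.2)<.07)&(W[...,2]>.045)&(W[...,2]<.07)&(r>b+50)&(r>g+15)
if m.sum(): print('orange',m.sum(),W[m].mean(0))
a=cv2.resize(d['image'][150:370,110:390],None,fx=2.1,fy=2.1,interpolation=2);c=cv2.resize(im[120:310,105:420],(588,355),interpolation=2)
zz=cv2.resize(d['image'][285:335,180:240],(212,177),interpolation=2);z2=cv2.resize(im[200:245,150:205],(212,177),interpolation=2)
x=cv2.resize(a,(588,245*588//588+0));cv2.imwrite('pics/v9.png',np.hstack([np.vstack([cv2.resize(a,(450,354)),cv2.resize(c,(450,246))]),np.vstack([cv2.resize(zz,(350,300)),cv2.resize(z2,(350,300))])]))
E
```

```text
[ 0.21126664  0.85375896 -0.75012376] [ 0.54009748 -0.12494403  0.20295638] 38.1
scene pointer,green [array([502.6, 201.7,  15. ,  21. ]), array([494.2, 204.4,  12. ,  17. ])]
remaining mm 2.7
top pointer,green [array([503.3, 201.4,  15. ,  15. ]), array([493.7, 205.4,  12. ,   6. ])]
remaining mm 4.0
orange 284 [0.53904907 0.20188295 0.05762841]
```

View pics/v9.png

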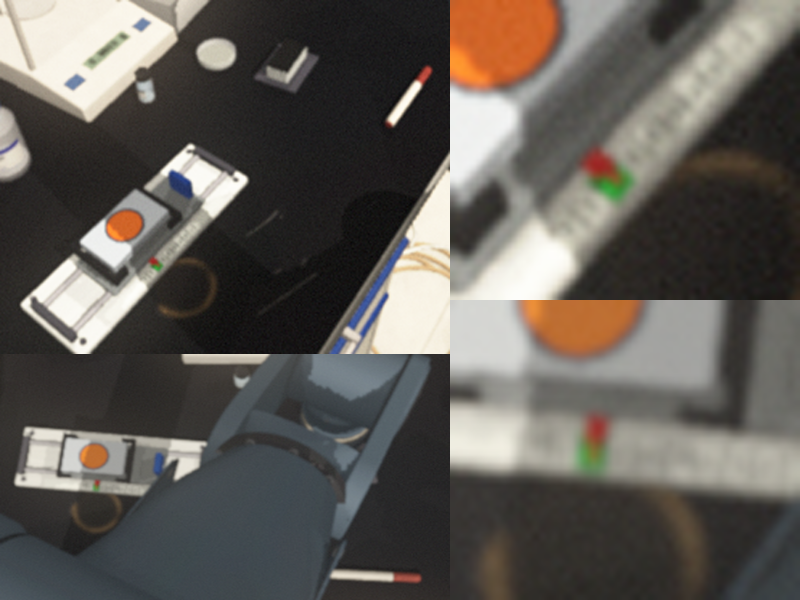

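The cassette is seated window up, the pointer is in the green band about 1–1.5 mm short of its middle, and the bystanders are in place. The arm is clear, so I'm handing in.

```bash
python3 -c "
from plant import robot
print(robot.close_job(),robot.read_state()['time_s'])"
```

```text
the job is handed in; nothing more can be done
the job is handed in; nothing more can be done
```

The job is done and handed in at about 38 s of the allowed 72 s. I turned the cassette over in two 90° steps, standing it on the rest block in between to change the grip. I then laid it in the nest window up, let go, and pushed the blue tab in small steps with the fingers shut.

**Last checks, all with the arm clear:**
- **Cassette:** The window is up and measured 57.6 mm above the bench, against 58 mm expected when fully seated. It was level when measured just after release, and it moved 64 mm with the carriage.
- **Pointer:** It stands inside the green band, about 1 to 1.5 mm short of the middle. It approached only from below and never passed the band.
- **Bystanders:** The petri dish, vial and marker look unmoved in the final picture; I did not re-measure them.

**What disagreed:** The automatic pointer-to-band readings at the end (2.7 and 4.0 mm) were too large, because the pointer covers part of the green. I used the band position measured before it was covered. On the first approach the arm overshot by about 18 mm, and I corrected that before gripping. Joint 4 also came close to its limit during the first turn, so I turned the grip sideways to relieve it.

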